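# Collect the chew blocks and stow the tote under the riser

## Task

First clear the way: move the brush off the dispenser's catch tray and the ceramic hideaway out of the mouth of the shelf riser, setting both on the cork mat, the hideaway upright. Then collect every chew block from the catch tray into the wooden tote, and last push the loaded tote straight in under the riser until its whole box is beneath the board and only its grip fin sticks out at the front. Leave the other things on the shelf where they are.

Things in the scene. Friction and masses are not known exactly. Their poses are not given: they have to be found in the camera images.
- dispenser: White chew block dispenser with clear hopper, fixed; in front of it (-x) its open steel catch tray. Origin: under the tray's centre, on the work surface, z up. Tray outside 208 (x) x 168 (y) x 36 mm high, walls and floor 4 mm. The housing, 202 mm high and 170 mm wide, stands beyond the tray from x = +145 to +285 mm.
- riser: Shelf riser, fixed: clear board on two dark wooden sides. Origin: on the work surface (its floor) at the middle of its open front edge; x points into it, away from the robot, z up. Board 160 x 160 x 12 mm, underside 110 mm, top 122 mm above the surface; clear gap between the sides 140 mm (y -70 to +70 mm), 160 mm deep; a 20 mm high stop bar at the far end.
- mat: Flat cork mat, fixed, 240 (x) x 220 (y) x 3 mm thick; origin at the centre of its underside, z up.
- tote: Small open pale wooden tote, loose, 0.3 kg. Box 120 (x) x 110 (y) x 60 mm high, walls and floor 5 mm; origin at the centre of the box's underside, z up. A flat grip fin sticks out of its -x end: 14 mm thick (y), from x = -60 to -140 mm, from 50 to 85 mm high.
- tote_grip (a point): Point on the tote's grip fin for the fingers: tote frame (-118, 0, 67.5) mm; same axes as the tote.
- hideaway: White ceramic hideaway for a small pet, loose, 0.3 kg: a round hut 90 mm across, domed up to 75 mm high, with a dark painted doorway; on top a round chimney 28 mm across from 75 to 115 mm high, to hold it by. Origin at the centre of its underside, z up.
- brush: Black slicker brush, loose, 0.1 kg, 200 mm long (x), pins up, flat below. Origin at mid-length on its underside, z up. Handle from x = -100 to +15 mm, 26 mm wide (y), 18 mm thick; head from x = +15 to +100 mm, 56 mm wide, 14 mm thick, 12 mm of pins above. It balances near x = +10 mm; the handle just behind the head (x = -5 mm) is a good place to grip.
- block1: Pine chew block, loose, 50 (x) x 28 (y) x 28 (z) mm, 30 g; origin at the centre of its underside, z up as it starts. Three to five of the six are present; absent ones give None.
- block2: Pine chew block, loose, 50 (x) x 28 (y) x 28 (z) mm, 30 g; origin at the centre of its underside, z up as it starts. Three to five of the six are present; absent ones give None.
- block3: Pine chew block, loose, 50 (x) x 28 (y) x 28 (z) mm, 30 g; origin at the centre of its underside, z up as it starts. Three to five of the six are present; absent ones give None.
- block4: Pine chew block, loose, 50 (x) x 28 (y) x 28 (z) mm, 30 g; origin at the centre of its underside, z up as it starts. Three to five of the six are present; absent ones give None.
- block5: Pine chew block, loose, 50 (x) x 28 (y) x 28 (z) mm, 30 g; origin at the centre of its underside, z up as it starts. Three to five of the six are present; absent ones give None.
- block6: Pine chew block, loose, 50 (x) x 28 (y) x 28 (z) mm, 30 g; origin at the centre of its underside, z up as it starts. Three to five of the six are present; absent ones give None.
- tub: Lidded acrylic pellet tub, 100 mm across, 130 mm high; a bystander, loose, to be left where it is. Origin at the centre of its underside.
- bowl: Stainless steel bowl, 140 mm across, 50 mm high; a bystander, loose, to be left where it is. Origin at the centre of its underside.
- dish: Small white ceramic dish, 72 mm across, 28 mm high; a bystander, loose, to be left where it is. Origin at the centre of its underside.
- comb: Steel grooming comb lying flat, 130 x 36 x 12 mm; a bystander, loose, to be left where it is. Origin at the centre of its underside.
- lick: Round white salt lick, 56 mm across, 22 mm high; a bystander, loose, to be left where it is. Origin at the centre of its underside.

How it is judged:
By the outcome, as a careful person would: the job done as asked, in the order asked, and still so for the second after the job is handed in, with the robot touching nothing.
Of block1, block2, block3, block4, block5, block6 only 3 to 5 are there at a start; the rules pass over those that are not, and their reading is None.
At some moment in a run one of tote, hideaway may be knocked a few centimetres aside while the robot is not near it.
It also fails if it takes over 210 s, if anything falls off the work surface, if the arm or the gripper's body presses on something with over 40 N, if the wrist force passes 120 N, or if a joint passes its speed limit or range.

## Robot

A 6-joint arm with a two-finger parallel gripper is mounted at the origin on the work surface. World frame = base frame: x ahead of the robot, y to its left, z up, the work surface at z = 0. Lengths are in m, angles in degrees, forces in N, time in s.
With the tool pointing down it reaches from about 0.4 to 0.825 m from the base axis. Payload 7 kg.
Tool frame: the origin (TCP) lies midway between the tips of the shut fingers; the grasp point (between the pads) lies ctrl.grasp_offset behind it (ctrl.grasp_offset is the distance from the TCP to the grasp point, in m); z points along the fingers, y is the line along which they close (so a half turn about z gives the same grasp; the last joint's range is limited). The gripper opens to 88 mm and grips with 3 to 60 N. Pads are 19 mm wide; open, the fingers measure 130 mm over their backs; the gripper's body (78 mm by 193 mm) begins 47 mm behind the grasp point.
Start: joints at [-55.8, 20.546, 0.682, 0, -70.136, -16.507], TCP at [0.205, -0.643, 0.227] pointing down, gripper open.
Joint ranges: [-176.03, 176.03], [-82.01, 121.73], [-58.28, 71.71], [-173.87, 95.51], [-174.79, -0.11], [-173.66, 173.66]. Speed limits (degrees/s): [136.94, 136.94, 172.46, 180, 180, 180].

## Interface

Orientations are given as [roll, pitch, yaw] about the fixed x, y, z axes, in that order (R = Rz(yaw) Ry(pitch) Rx(roll)).
In Python, from plant import ctrl gives the robot as it stands. The module is installed in compiled form; this text tells all that it offers.
- The arm moves only by the tool send_rows, never from a script. Its argument "increments" is a list that holds one entry, the list of rows, each a list of 4 numbers: the shift along the world's x, y, z normalised to -1 to 1, where 1 is 0.2 m, then the turn about the world's z normalised to -1 to 1, where 1 is 1.5 rad. In form: [[[x, y, z, roll], ...]]. A call has 1 to 12 rows; each row is the pose to reach, as a shift and turn from the pose commanded when the call began; what a row does not reach only later rows make up. A row lasts 1/8 s, in which the tool goes at most 62.5 mm and 10.7 degrees, less where a joint would pass 70% of its speed; a pose out of reach is approached as far as the arm can. A call with a number of a shift or a turn outside -1 to 1 is refused whole. A call with a gripper value outside its range is refused whole. "jaw" is the opening, from 0 (shut) to 1 (fully open), set as the call begins (left out, the last holds). The fingers move at their own pace and stop on an object; the grip force is fixed at half the most. Time passes only in rows, so rows that repeat a pose let the fingers close. It gives the time, the measured TCP pose, the force, the opening and the grip force at its end, in the units of the state.
- ctrl.get_obs(): the state, without advancing time (a new reading comes with each control period).
- ctrl.snapshot(name): name is "scene" or "top" or "wrist"; returns the picture (420x560x3 uint8, red, green, blue); there is no depth.
- ctrl.calibration(name): a dict with "mtx" (3x3 intrinsics, pixels), "eye" and "attitude" of the camera in the world. Camera axes: x right, y up, looking along -z (the intrinsics and any distortion apply to the point x, -y, -z); pixel columns grow to the right and rows downward; lengths in m; the calibration is good to about 2 mm. A picture is of the moment at which its call begins: read the wrist's pose just before it. calibration takes no time and is no camera call; for the wrist camera it gives the pose at the moment of the call.
- ctrl.close_job(): hands the job in; it is judged then, once.
Trained networks look in the newest picture that a camera, given by its name, has taken for a name from the list of things; names that differ only in an ending like _2 or _b are one class to them, and where a whole thing is asked for, a point or a joint stands for the part that bears it (a point fixed in the world has none). Each returns a list of dicts, best first, with "conf" (0 to 1); they miss things now and then, are a little off and sometimes report something else, mostly with a low value. They report only what shows in the picture. A call takes as long as a camera call.
- ctrl.trace(thing, camera): "mask" (420x560 bool, what is visible of it) and "bbox" ([left, top, right, bottom] in pixels, round what is visible of it).
- ctrl.spot_point(thing, camera): "pixel" ([row, column] in pixels: a listed point, or the origin of a listed thing).
The state is a dict: "clock": time; "joint_pos": joint angles; "qvel": joint speeds; "tau": joint torques, N m; "tool_pos": TCP position; "orientation": TCP orientation; "force": force on the tool from outside, world axes, zero at the start; "moment": the same for the moment, N m; "opening": finger opening in m; "gripper_force": force on a finger pad.
Only numpy, scipy, OpenCV 4.12 (cv2) and the standard library are available. Lean on these libraries where they do the work, as an engineer would, in place of code of your own. Each camera call takes 0.05 s, during which the arm holds its last target. There are 200 camera calls.

## Working session

There is one attempt and no reset: what is moved stays moved. The work goes in short steps, Python scripts to look and compute and a tool call to move; the robot and the scene stay as the last step left them, time stands still between calls to the robot, and variables do not carry over. Pictures are saved under pics/ and viewed, at most 16 in all, crops included, and the job is handed in when it is done.

Besides the shell and the picture viewer there is one more tool, called after "Call:" as name(argument=value, ...) on one line, values as JSON. send_rows: Moves the arm, as the interface text tells. Its arguments: {"type":"object","properties":{"increments":{"type":"array"},"jaw":{"type":"number"}},"required":["increments"]}

```bash
mkdir -p pics; cat > h.py <<'E'
import numpy as np, cv2
from plant import ctrl
from scipy.spatial.transform import Rotation as R
def cal(c):
    k=ctrl.calibration(c); A=np.array(k["attitude"],float)
    if A.shape!=(3,3): A=R.from_euler('xyz',A,degrees=True).as_matrix()
    return np.array(k["mtx"],float),np.array(k["eye"],float),A,k
def ray(c,rc,z,K=None):
    M,e,A,_=K or cal(c)
    d=A@(np.array([1,-1,-1])*(np.linalg.inv(M)@[rc[1],rc[0],1]))
    return e+d*(z-e[2])/d[2]
def proj(c,P,K=None):
    M,e,A,_=K or cal(c)
    p=A.T@(np.array(P)-e)*[1,-1,-1]; q=M@p; return q[1]/q[2],q[0]/q[2]
def snap(c,n=None):
    im=ctrl.snapshot(c)
    if n: cv2.imwrite(f"pics/{n}.png",im[:,:,::-1])
    return im
E
python3 - <<'E'
from h import *
for c in("top","scene"):
    snap(c,c+"0"); K=cal(c); print(c,K[3]); 
    for t in ["dispenser","riser","mat","tote","tote_grip","hideaway","brush","block1","tub","bowl","dish","comb","lick"]:
        r=ctrl.spot_point(t,c)
        print(t,[(np.round(x["pixel"]),round(x["conf"],2),np.round(ray(c,x["pixel"],0.0675 if t=="tote_grip" else 0,K)[:2],3)) for x in r if x["conf"]>.2][:6])
print(ctrl.grasp_offset,ctrl.get_obs())
E
```

```text
top {'mtx': array([[494.21473263,   0.        , 273.47441185],
       [  0.        , 494.21473263, 215.64546972],
       [  0.        ,   0.        ,   1.        ]]), 'eye': array([0.28257349, 0.06610646, 1.50394469]), 'attitude': array([ 10.53285376,   0.52554575, -91.45176075])}
dispenser [(array([247., 203.]), 0.77, array([0.471, 0.291])), (array([224., 419.]), 0.65, array([ 0.523, -0.373]))]
riser [(array([174., 279.]), 0.7, array([0.696, 0.052])), (array([223., 417.]), 0.23, array([ 0.528, -0.369]))]
mat [(array([224., 418.]), 0.93, array([ 0.524, -0.373])), (array([269., 189.]), 0.5, array([0.404, 0.334]))]
tote [(array([211., 335.]), 0.83, array([ 0.571, -0.119])), (array([224., 417.]), 0.51, array([ 0.524, -0.367]))]
tote_grip [(array([246., 341.]), 0.78, array([ 0.454, -0.123])), (array([271., 189.]), 0.71, array([0.394, 0.322])), (array([260., 199.]), 0.21, array([0.424, 0.293]))]
hideaway []
brush [(array([259., 200.]), 0.84, array([0.433, 0.3  ]))]
block1 [(array([248., 216.]), 0.65, array([0.466, 0.251])), (array([229., 193.]), 0.63, array([0.528, 0.322])), (array([272.,
[... 2007 characters left out ...]
.69, array([0.382, 0.121]))]
0.0188 {'clock': 1.4, 'joint_pos': array([-5.57989239e+01,  2.05465847e+01,  6.80223328e-01,  1.07565743e-03,
       -7.01351568e+01, -1.65084274e+01]), 'qvel': array([0.04656036, 0.09630531, 0.00890895, 0.02678738, 0.0764489 ,
       0.02180635]), 'tau': array([ 1.22809637e-03, -5.82385397e+01,  2.93297625e+01,  7.00231522e+00,
        1.23993336e-02, -3.20435527e-05]), 'tool_pos': array([ 0.2051215 , -0.64304789,  0.22654889]), 'orientation': array([ 1.79998832e+02, -1.40134575e-03, -1.62306986e+02]), 'force': array([0.8402006 , 1.25315305, 0.59610979]), 'moment': array([0.00052194, 0.01887734, 0.0182773 ]), 'gripper_force': 0.0, 'opening': 0.08783338607180516}
```

View pics/top0.png

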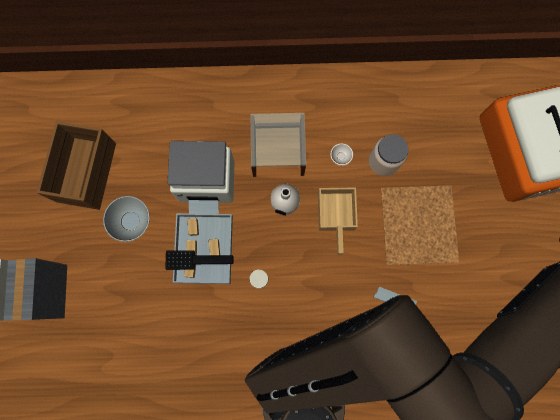

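View pics/scene0.png

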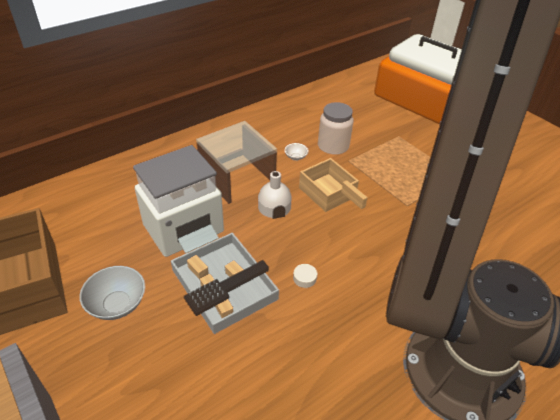

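The top view shows the brush across the tray (head at col 165–195, row 260), four blocks in the tray near (227,193), (247,213), (245,190) and (272,189), and the hideaway at (198,285). The riser front is at row 172, cols 252–305, and the tote box is at rows 188–228 with its fin down to (253,341). The mat is on the right and the comb at (296,390).

```bash
python3 - <<'E'
from h import *
im=snap("top"); K=cal("top")
def rect(m,z,t):
    p=np.argwhere(m); q=np.array([ray("top",x,z,K)[:2] for x in p],np.float32)
    (c,s,a)=cv2.minAreaRect(q); print(t,"c",np.round(c,3),"s",np.round(s,3),"a",round(a,1),"mean",q.mean(0).round(3))
for t,z in [("brush",.045),("tote",.06),("mat",.003),("hideaway",.03),("dispenser",.036),("riser",.122),("lick",.022),("comb",.012),("tub",.13),("dish",.028)]:
    for x in ctrl.trace(t,"top")[:2]:
        if x["conf"]>.4: print(round(x["conf"],2),x["bbox"],end=' ');rect(x["mask"],z,t)
for x in ctrl.trace("block1","top"):
    if x["conf"]>.3: print(round(x["conf"],2),x["bbox"],end=' ');rect(x["mask"],.032,"block")
c=cv2.resize(im[200:295,155:275],None,fx=5,fy=5,interpolation=cv2.INTER_CUBIC)
d=cv2.resize(im[105:265,245:365],None,fx=3.5,fy=3.5,interpolation=cv2.INTER_CUBIC)[:560]
cv2.imwrite("pics/a1.png",c[:,:,::-1]);cv2.imwrite("pics/a2.png",d[:,:,::-1])
E
```

```text
0.74 [163.5, 248.9, 234.8, 269.8] brush c [0.427 0.296] s [0.201 0.059] a 88.5 mean [0.429 0.315]
0.77 [316.8, 186.7, 358.2, 254.6] tote c [ 0.531 -0.117] s [0.115 0.198] a 88.4 mean [ 0.559 -0.117]
0.81 [378.2, 186.2, 461.0, 265.6] mat c [ 0.523 -0.373] s [0.24 0.22] a 0.4 mean [ 0.521 -0.373]
0.73 [273.8, 185.3, 300.3, 214.4] hideaway c [0.61  0.038] s [0.088 0.088] a 42.9 mean [0.609 0.037]
0.72 [166.9, 141.2, 236.1, 284.5] dispenser c [0.579 0.298] s [0.204 0.438] a 88.4 mean [0.603 0.288]
0.86 [252.6, 111.0, 306.8, 171.6] riser c [0.761 0.053] s [0.158 0.181] a 89.0 mean [0.765 0.053]
0.76 [248.6, 268.7, 269.2, 289.2] lick c [0.368 0.122] s [0.051 0.053] a 88.7 mean [0.368 0.123]
0.78 [373.1, 286.2, 418.3, 301.3] comb c [ 0.301 -0.282] s [0.125 0.037] a 70.0 mean [ 0.313 -0.255]
0.92 [368.2, 133.0, 409.2, 173.5] tub c [ 0.71  -0.264] s [0.096 0.132] a 43.7 mean [ 0.709 -0.263]
0.53 [165.0, 248.2, 235.6, 269.4] tub c [0.418 0.283] s [0.19  0.056] a 88.5 mean [0.42  0.301]
0.74 [331.5, 148.4, 349.1, 166.2] dish c [ 0.746 -0.144] s [0.064 0.066] a 43.8 mean [ 0.747 -0.143]
0.74 [189.7, 217.0, 201.5, 237.4] block c [0.53  0.317] s [0.047 0.024] a 0.3 mean [0.53  0.317]
0.54 [209.9, 238.4, 221.0, 255.7] block c [0.467 0.253] s [0.03  0.046] a 89.7 mean [0.467 0.253]
0.53 [187.4, 242.1, 196.9, 251.1] block c [0.474 0.324] s [0.031 0.027] a 0.2 mean [0.474 0.323]
0.43 [183.8, 270.8, 195.4, 276.7] block c [0.389 0.328] s [0.03  0.021] a 88.5 mean [0.389 0.327]
```

View pics/a1.png

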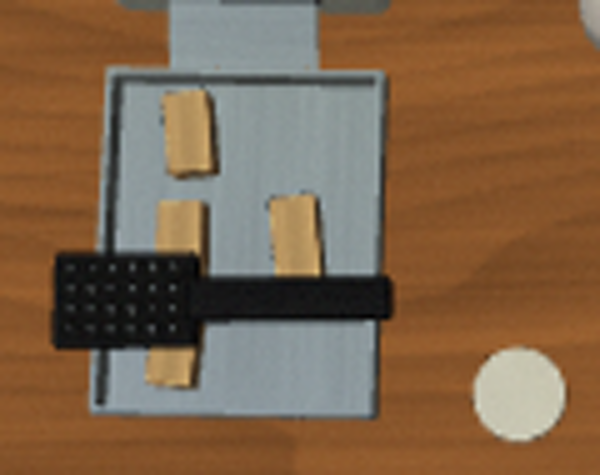

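View pics/a2.png

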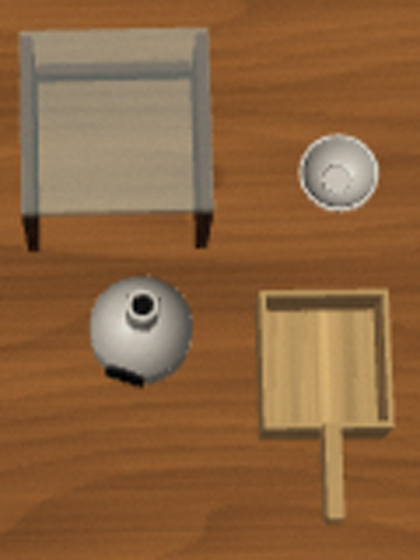

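The crops show the brush handle centred at about (260,213). Two blocks lie end-to-end under the head, and the other two are at (227,193) and (247,214). I'll go for the brush first.

Call:
send_rows(increments=[[[1,1,0.4,0.42],[1,1,0.4,0.42],[1,1,0.4,0.42],[1,1,0.4,0.42],[1,1,0.4,0.42],[1,1,0.4,0.42],[1,1,0.4,0.42]]], jaw=0.7)

```text
clock: 2.88
tool_pos: [0.4051, -0.4429, 0.3064]
orientation: [180.0, 0.0, -126.2]
force: [-0.5, -0.3, -1.0]
opening: 0.0616
gripper_force: 0.0
```

Call:
send_rows(increments=[[[0.5,1,0,0.42],[0.5,1,0,0.42],[0.5,1,0,0.42],[0.5,1,0,0.42],[0.5,1,0,0.42],[0.5,1,0,0.42]]])

```text
clock: 3.62
tool_pos: [0.5045, -0.2439, 0.3062]
orientation: [179.9, -0.0, -90.2]
force: [-0.1, -0.5, -0.6]
opening: 0.0616
gripper_force: 0.0
```

Call:
send_rows(increments=[[[0,1,0,0],[0,1,0,0],[0,1,0,0],[0,1,0,0],[0,1,0,0]]])

```text
clock: 4.25
tool_pos: [0.5051, -0.0436, 0.3066]
orientation: [-180.0, -0.0, -90.1]
force: [-0.0, -0.1, 0.4]
opening: 0.061
gripper_force: 0.0
```

Call:
send_rows(increments=[[[-0.2,1,0,0],[-0.2,1,0,0],[-0.2,1,0,0],[-0.2,1,0,0],[-0.2,1,0,0]]])

```text
clock: 4.88
tool_pos: [0.4655, 0.1563, 0.3063]
orientation: [180.0, -0.0, -90.1]
force: [-1.2, -0.5, -0.6]
opening: 0.0615
gripper_force: 0.0
```

```bash
python3 - <<'E'
from h import *
K=cal("top")
r=lambda p,z:np.round(ray("top",p,z,K)[:2],4)
print("brush ends",r((260.3,165.2),.045),r((259.4,233.4),.045),"grip",r((259.6,201.5),.054))
print("feet",r((176.1,254.1),0),r((175.7,303),0),"boardfront",r((165.9,250.7),.122),r((165.9,305.9),.122),"far",r((113.6,250.1),.122),r((113,304.4),.122))
print("tray TL TR BL BR",[r((a/5+200,b/5+155),.036) for a,b in((69,106),(71,386),(413,90),(417,378))])
d=lambda a,b:r((a/3.5+105,b/3.5+245),.06)
print("tote",[d(a,b) for a,b in((290,259),(288,388),(435,261),(428,394))],"fin",r((105+425/3.5,245+324/3.5),.085),r((105+518/3.5,245+335/3.5),.085))
o=ctrl.get_obs();print(o["clock"],o["tool_pos"],o["orientation"],o["joint_pos"].round(1))
E
```

```text
brush ends [0.4284 0.3963] [0.4258 0.1944] grip [0.4268 0.2874]
feet [0.6905 0.1305] [ 0.6875 -0.0231] boardfront [0.6882 0.1346] [ 0.6838 -0.0253] far [0.8487 0.1336] [ 0.8459 -0.027 ]
tray TL TR BL BR [array([0.5694, 0.3671]), array([0.5636, 0.1974]), array([0.3628, 0.3743]), array([0.3561, 0.2042])]
tote [array([ 0.6324, -0.0662]), array([ 0.6311, -0.1767]), array([ 0.5067, -0.0626]), array([ 0.5096, -0.1749])] fin [ 0.5098 -0.1129] [ 0.4322 -0.1181]
4.875 [0.46549574 0.15631081 0.30634016] [ 1.79977230e+02 -3.55166480e-02 -9.01245415e+01] [ 41.6   0.3 -14.2   0.  -75.5 -41.7]
```

Call:
send_rows(increments=[[[-0.19,0.665,-0.3,0],[-0.19,0.665,-0.6,0],[-0.19,0.665,-1,0],[-0.19,0.665,-1,0],[-0.19,0.665,-1,0],[-0.19,0.665,-1,0]]], jaw=0.7)

```text
clock: 5.62
tool_pos: [0.4284, 0.2889, 0.1071]
orientation: [-180.0, -0.0, -90.2]
force: [0.1, 0.5, 0.2]
opening: 0.0613
gripper_force: 0.0
```

Call:
send_rows(increments=[[[0,0,-0.17,0],[0,0,-0.34,0],[0,0,-0.34,0],[0,0,-0.34,0]]])

```text
clock: 6.12
tool_pos: [0.4286, 0.2907, 0.0409]
orientation: [-179.9, 0.1, -90.1]
force: [-0.3, -0.5, 0.2]
opening: 0.0614
gripper_force: 0.0
```

Call:
send_rows(increments=[[[0,0,0,0],[0,0,0,0],[0,0,0,0],[0,0,0,0],[0,0,0,0],[0,0,0,0]]], jaw=0)

```text
clock: 6.88
tool_pos: [0.4274, 0.2902, 0.0388]
orientation: [-180.0, 0.0, -90.1]
force: [0.1, 0.3, 4.3]
opening: 0.0253
gripper_force: 29.9
```

Call:
send_rows(increments=[[[0,0,0.15,0],[0,0,0.3,0],[0,0,0.6,0],[0,0,0.8,0],[0,0,0.8,0]]])

```text
clock: 7.5
tool_pos: [0.4281, 0.2912, 0.2016]
orientation: [-179.8, 0.3, -90.1]
force: [-0.6, -0.2, -1.5]
opening: 0.0254
gripper_force: 29.9
```

```bash
python3 - <<'E'
from h import *
snap("scene","b1")
o=ctrl.get_obs();print(o["clock"],o["tool_pos"],o["opening"],o["gripper_force"])
E
```

```text
7.55 [0.42708968 0.29028699 0.1994029 ] 0.02599715292112604 29.850347936153412
```

View pics/b1.png

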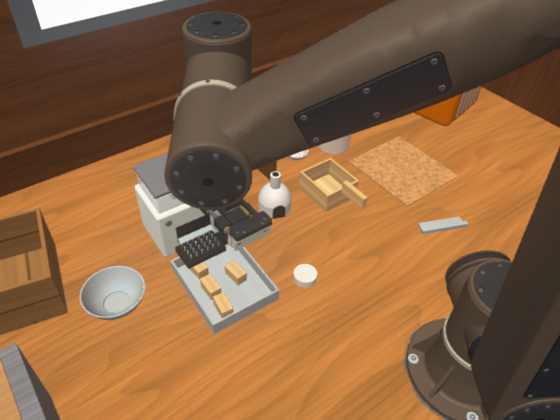

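The scene view shows the brush held clear and four blocks left in the tray, around (267–305, 200–235). I'll carry the brush to the mat.

Call:
send_rows(increments=[[[0.45,-0.9,0.1,0],[0.45,-0.9,0.1,0],[0.45,-0.9,0.1,0],[0.45,-0.9,0.1,0],[0.45,-0.9,0.1,0]]])

```text
clock: 8.18
tool_pos: [0.5166, 0.1088, 0.217]
orientation: [179.9, -0.1, -90.3]
force: [0.2, 0.6, -0.2]
opening: 0.0259
gripper_force: 29.9
```

Call:
send_rows(increments=[[[0,-0.9,0,-0.3],[0,-0.9,0,-0.3],[0,-0.9,0,-0.3],[0,-0.9,0,-0.3],[0,-0.9,0,-0.3]]])

```text
clock: 8.8
tool_pos: [0.5168, -0.0692, 0.2179]
orientation: [179.9, -0.0, -115.9]
force: [0.1, 0.6, -0.8]
opening: 0.0258
gripper_force: 29.9
```

Call:
send_rows(increments=[[[0,-0.9,0,-0.4],[0,-0.9,0,-0.4],[0,-0.9,0,-0.4],[0,-0.9,0,-0.4],[0,-0.9,0,-0.4]]])

```text
clock: 9.43
tool_pos: [0.5174, -0.2487, 0.218]
orientation: [180.0, -0.0, -150.1]
force: [-0.0, 0.7, -0.7]
opening: 0.0256
gripper_force: 29.9
```

Call:
send_rows(increments=[[[0,-0.9,0,-0.347],[0,-0.9,0,-0.347],[0,-0.9,0,-0.347],[0,-0.9,0,-0.347],[0,-0.9,0,-0.347],[0,-0.9,0,-0.347]]])

```text
clock: 10.18
tool_pos: [0.518, -0.4281, 0.219]
orientation: [-180.0, 0.0, -179.9]
force: [0.4, 0.4, -1.1]
opening: 0.0256
gripper_force: 29.9
```

Call:
send_rows(increments=[[[0,0,-0.25,0],[0,0,-0.5,0],[0,0,-0.75,0],[0,0,-0.9,0],[0,0,-0.9,0],[0,0,-0.9,0]]])

```text
clock: 10.92
tool_pos: [0.5185, -0.4299, 0.0405]
orientation: [-179.9, 0.1, -180.0]
force: [0.1, 0.6, -1.3]
opening: 0.0256
gripper_force: 29.9
```

Call:
send_rows(increments=[[[0,0,-0.1,0],[0,0,-0.165,0],[0,0,-0.165,0],[0,0,-0.165,0]]])

```text
clock: 11.42
tool_pos: [0.5175, -0.4302, 0.0064]
orientation: [-180.0, 0.0, 179.9]
force: [-0.6, -0.5, -0.4]
opening: 0.0257
gripper_force: 29.9
```

Call:
send_rows(increments=[[[0,0,0,0],[0,0,0,0],[0,0,0,0],[0,0,0,0]]], jaw=0.6)

```text
clock: 11.92
tool_pos: [0.5171, -0.4301, 0.0056]
orientation: [-180.0, 0.0, 179.9]
force: [-0.4, -0.0, -0.3]
opening: 0.052
gripper_force: 0.0
```

Call:
send_rows(increments=[[[0,0,0.2,0],[0,0,0.5,0],[0,0,1,0],[0,0,1,0],[0,0.3,1,0],[0,0.6,1,0],[0,1,1,0],[0,1,1,0],[0,1,1,0]]])

```text
clock: 13.05
tool_pos: [0.5174, -0.2291, 0.2061]
orientation: [-180.0, 0.0, -180.0]
force: [-0.4, -0.3, -0.7]
opening: 0.0523
gripper_force: 0.0
```

```bash
python3 - <<'E'
from h import *
im=snap("scene"); K=cal("scene")
for t in("hideaway","tote","brush","tote_grip"): print(t,[(round(x["conf"],2),np.round(ray("scene",x["pixel"],.0675 if t=="tote_grip" else .0,K)[:2],3)) for x in ctrl.spot_point(t,"scene")[:3]])
im=snap("top"); K=cal("top")
for t in("hideaway","tote","brush"): print(t,[(round(x["conf"],2),np.round(ray("top",x["pixel"],0,K)[:2],3)) for x in ctrl.spot_point(t,"top")[:3]])
def rect(m,z,t):
    p=np.argwhere(m); q=np.array([ray("top",x,z,K)[:2] for x in p],np.float32)
    print(t,cv2.minAreaRect(q))
for t,z in(("hideaway",.03),("brush",.02)):
    for x in ctrl.trace(t,"top")[:2]: print(x["conf"],x["bbox"]); rect(x["mask"],z,t)
for t in("hideaway",):
  for x in ctrl.trace(t,"scene")[:2]: print(x["conf"],x["bbox"])
cv2.imwrite("pics/c1.png",im[100:320,130:500,::-1].repeat(2,0).repeat(2,1))
E
```

```text
hideaway []
tote [(0.94, array([ 0.577, -0.129])), (0.56, array([ 0.743, -0.149]))]
brush [(0.76, array([ 0.525, -0.428]))]
tote_grip [(0.98, array([ 0.451, -0.125]))]
hideaway [(0.71, array([0.602, 0.024]))]
tote []
brush [(0.65, array([ 0.516, -0.429])), (0.61, array([0.396, 0.332]))]
0.77 [272.6, 185.5, 300.3, 215.0]
hideaway ((0.6068639755249023, 0.04030434042215347), (0.09348311275243759, 0.07956066727638245), 24.131336212158203)
0.86 [433.4, 199.5, 447.9, 257.4]
brush ((0.5053118467330933, -0.4308251440525055), (0.03827710822224617, 0.16805768013000488), 81.87393951416016)
0.43 [271.3, 184.7, 299.2, 215.0]
brush ((0.609289824962616, 0.04054564610123634), (0.09507681429386139, 0.08080482482910156), 27.280025482177734)
0.94 [257.4, 172.0, 287.8, 218.6]
```

View pics/c1.png

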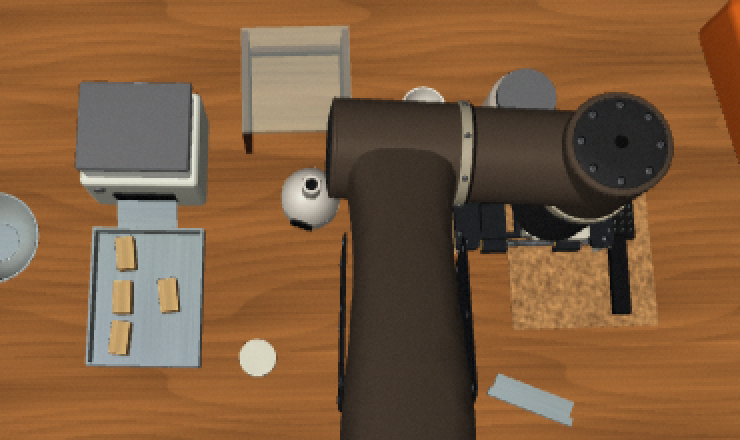

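The picture shows the brush on the mat (head to the top at about (205,440) full-frame). The hideaway is unmoved, with its chimney top at (192,286), and there are four blocks in the tray.

```bash
python3 - <<'E'
from h import *
K=cal("top")
print(ray("top",(192.2,286),.115,K))
for x in ctrl.trace("block1","top"):
    p=np.argwhere(x["mask"]); q=np.array([ray("top",a,.030,K)[:2] for a in p],np.float32)
    print(round(x["conf"],2),np.round(x["bbox"]),np.round(cv2.minAreaRect(q)[0],3),np.round(cv2.minAreaRect(q)[1],3),cv2.minAreaRect(q)[2])
E
```

```text
[0.60883744 0.03445239 0.115     ]
0.7 [188. 220. 202. 238.] [0.53  0.318] [0.053 0.033] 0.14946936070919037
0.61 [332. 148. 350. 153.] [ 0.77  -0.146] [0.056 0.023] 88.36856079101562
0.54 [211. 240. 222. 258.] [0.463 0.254] [0.03  0.049] 89.91606140136719
0.5 [184. 262. 197. 277.] [0.404 0.326] [0.032 0.051] 83.25957489013672
0.47 [187. 242. 194. 258.] [0.465 0.323] [0.049 0.03 ] 0.19206078350543976
0.26 [103. 197. 154. 239.] [0.563 0.522] [0.141 0.135] 45.00463104248047
```

Call:
send_rows(increments=[[[0.455,1,0,0],[0.455,1,0,0],[0.455,1,0,0],[0.455,1,0,0],[0.455,1,0,0]]])

```text
clock: 14.32
tool_pos: [0.6089, -0.0279, 0.2051]
orientation: [-180.0, -0.0, -179.9]
force: [-0.6, -0.6, -0.0]
opening: 0.0522
gripper_force: 0.0
```

Call:
send_rows(increments=[[[0,0.33,0,0],[0,0.33,0,0],[0,0.33,0,0],[0,0.33,-0.2,0],[0,0.33,-0.4,0],[0,0.33,-0.55,0],[0,0.33,-0.61,0],[0,0.33,-0.61,0]]])

```text
clock: 15.32
tool_pos: [0.608, 0.0349, 0.0834]
orientation: [-180.0, -0.0, 179.8]
force: [-0.5, 0.2, 0.3]
opening: 0.0524
gripper_force: 0.0
```

Call:
send_rows(increments=[[[0,0,0,0],[0,0,0,0],[0,0,0,0],[0,0,0,0],[0,0,0,0],[0,0,0,0]]], jaw=0)

```text
clock: 16.08
tool_pos: [0.6085, 0.0359, 0.0843]
orientation: [-180.0, 0.1, 179.9]
force: [-0.8, -0.6, 6.4]
opening: 0.0275
gripper_force: 30.0
```

Call:
send_rows(increments=[[[0,0,0.15,0],[0,0,0.3,0],[-0.1,0,0.6,0],[-0.2,0,0.7,0],[-0.2,0,0.7,0]]])

```text
clock: 16.7
tool_pos: [0.5675, 0.0364, 0.2251]
orientation: [179.9, 0.1, 179.9]
force: [-0.6, 0.8, -3.7]
opening: 0.0276
gripper_force: 30.0
```

```bash
python3 - <<'E'
from h import *
snap("scene","d1"); o=ctrl.get_obs();print(o["clock"],o["tool_pos"],o["opening"],o["gripper_force"])
E
```

```text
16.75 [0.56753424 0.03626218 0.22364664] 0.027456510313833903 29.993944466114044
```

View pics/d1.png

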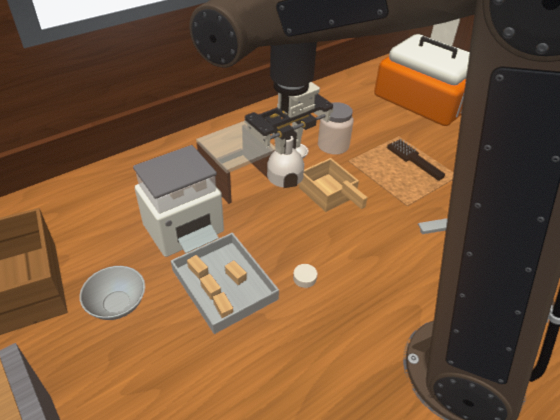

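The scene view shows the hideaway hanging upright in the fingers at about (165,285), with the brush flat on the mat.

Call:
send_rows(increments=[[[-0.17,-0.9,0,0],[-0.17,-0.9,0,0],[-0.17,-0.9,0,0],[-0.17,-0.9,0,0],[-0.17,-0.9,0,0]]])

```text
clock: 17.38
tool_pos: [0.5337, -0.1443, 0.2219]
orientation: [180.0, -0.2, 179.8]
force: [0.5, 0.1, -3.5]
opening: 0.0277
gripper_force: 30.0
```

Call:
send_rows(increments=[[[-0.17,-0.92,0,0],[-0.17,-0.92,0,0],[-0.17,-0.92,0,0],[-0.17,-0.92,0,0],[-0.17,-0.92,-0.2,0],[-0.17,-0.92,-0.4,0],[-0.17,-0.92,-0.55,0],[-0.17,-0.92,-0.63,0],[-0.17,-0.92,-0.685,0],[-0.17,-0.92,-0.685,0],[-0.17,-0.92,-0.685,0]]])

```text
clock: 18.75
tool_pos: [0.5008, -0.3279, 0.0872]
orientation: [-180.0, 0.1, 179.9]
force: [0.2, -0.5, -2.8]
opening: 0.0276
gripper_force: 30.0
```

Call:
send_rows(increments=[[[0,0,0,0],[0,0,0,0],[0,0,0,0],[0,0,0,0]]], jaw=0.6)

```text
clock: 19.25
tool_pos: [0.5002, -0.3282, 0.0867]
orientation: [-180.0, 0.0, 179.9]
force: [-0.3, 0.7, 0.2]
opening: 0.0521
gripper_force: 0.0
```

Call:
send_rows(increments=[[[0,0,0.1,0],[0,0,0.3,0],[0,0,0.6,0],[0,0,0.9,0],[0,0.3,0.9,0],[0,0.6,0.9,0],[0,1,0.9,0],[0,1,0.9,0]]])

```text
clock: 20.25
tool_pos: [0.5, -0.1254, 0.2671]
orientation: [180.0, 0.1, -179.9]
force: [0.5, -1.1, 0.7]
opening: 0.0526
gripper_force: 0.0
```

Call:
send_rows(increments=[[[-0.2,1,0,0],[-0.2,1,0,0],[-0.2,1,0,0],[-0.2,1,0,0],[-0.2,1,0,0]]])

```text
clock: 20.88
tool_pos: [0.4601, 0.0726, 0.2667]
orientation: [-180.0, 0.0, -180.0]
force: [0.5, -0.3, 0.4]
opening: 0.0525
gripper_force: 0.0
```

Call:
send_rows(increments=[[[0,1,0,0],[0,1,0,0],[0,1,0,0],[0,1,0,0],[0,1,0,0]]])

```text
clock: 21.5
tool_pos: [0.4606, 0.2713, 0.2659]
orientation: [-179.9, -0.1, 179.9]
force: [-0.1, -0.3, -0.4]
opening: 0.0527
gripper_force: 0.0
```

```bash
python3 - <<'E'
from h import *
im=snap("top","e1"); K=cal("top")
def rect(m,z,t):
    p=np.argwhere(m); q=np.array([ray("top",x,z,K)[:2] for x in p],np.float32);r=cv2.minAreaRect(q)
    print(t,np.round(r[0],3),np.round(r[1],3),round(r[2],1))
for t,z in(("hideaway",.03),("brush",.02),("tote",.06),("block1",.03)):
    for x in ctrl.trace(t,"top")[:6]:
        if x["conf"]>.4: rect(x["mask"],z,t)
im=snap("scene")
for t in("hideaway","tote","brush","tote_grip"): print(t,[(round(x["conf"],2),np.round(ray("scene",x["pixel"],.0675 if t=="tote_grip" else .0)[:2],3)) for x in ctrl.spot_point(t,"scene")[:2]])
o=ctrl.get_obs();print(o["clock"],o["tool_pos"],o["orientation"],o["joint_pos"].round(1))
E
```

```text
hideaway [ 0.502 -0.325] [0.084 0.097] 24.7
brush [ 0.522 -0.425] [0.058 0.194] 88.5
tote [ 0.531 -0.115] [0.114 0.197] 86.8
block1 [0.451 0.323] [0.027 0.03 ] 0.2
block1 [0.404 0.327] [0.034 0.051] 80.9
hideaway [(0.33, array([ 0.302, -0.282]))]
tote [(0.81, array([ 0.573, -0.114])), (0.63, array([ 0.51 , -0.331]))]
brush [(0.42, array([0.471, 0.253]))]
tote_grip [(0.57, array([ 0.457, -0.125]))]
22.0 [0.46019849 0.27156633 0.26678489] [1.79981034e+02 1.57569002e-02 1.79876083e+02] [  51.6    5.8  -13.4    0.   -70.8 -141.7]
```

View pics/e1.png

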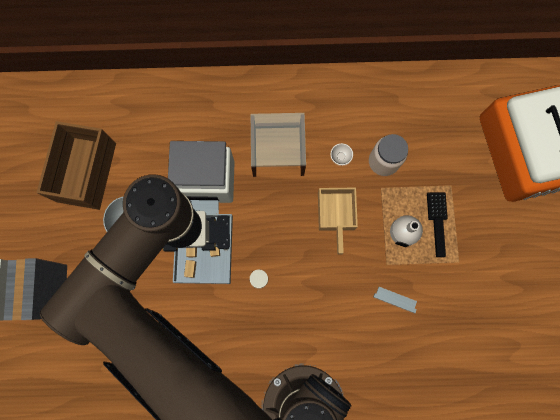

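Top view: the hideaway stands at (230,405) and the brush lies at (225,437), both on the mat, and the tote is unmoved. Next is a wrist look at the blocks.

```bash
cat >> h.py <<'E'
def blocks(cam="wrist",z=.032,name=None):
    K=cal(cam); im=snap(cam,name)
    for x in ctrl.trace("block1",cam):
        if x["conf"]<.3: continue
        c=cv2.findContours(x["mask"].astype(np.uint8),0,2)[0]; c=max(c,key=len)[:,0]
        q=np.array([ray(cam,(b,a),z,K)[:2] for a,b in c],np.float32); r=cv2.minAreaRect(q)
        bx=cv2.boxPoints(r); e=max((bx[1]-bx[0],bx[2]-bx[1]),key=np.linalg.norm)
        print(round(x["conf"],2),np.round(x["bbox"]),"c",np.round(r[0],3),"s",np.round(r[1],3),"long dir",round(np.degrees(np.arctan2(e[1],e[0]))%180,1))
    return im
E
python3 - <<'E'
from h import *
blocks(name="w1"); print(cal("wrist")[3])
E
```

```text
0.97 [255. 168. 282. 213.] c [0.467 0.254] s [0.052 0.03 ] long dir 4.4
0.79 [318. 113. 348. 159.] c [0.407 0.325] s [0.031 0.049] long dir 173.5
0.76 [307. 216. 336. 264.] c [0.531 0.317] s [0.056 0.029] long dir 4.7
0.69 [313. 165. 342. 211.] c [0.466 0.322] s [0.054 0.033] long dir 1.1
{'mtx': array([[344.02728177,   0.        , 282.91964002],
       [  0.        , 344.02728177, 212.17207982],
       [  0.        ,   0.        ,   1.        ]]), 'eye': array([0.39485891, 0.2718359 , 0.42383994]), 'attitude': array([-1.42897245e+01, -1.73308798e-02,  8.98879536e+01])}
```

View pics/w1.png

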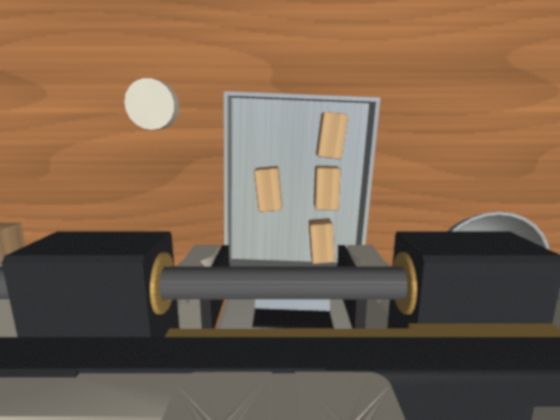

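The wrist view shows all four blocks clear in the tray, at (190,268), (135,333), (188,328) and (240,322). I'll take the one at (.467,.254) first.

Call:
send_rows(increments=[[[0.035,-0.09,-0.3,0.05],[0.035,-0.09,-0.6,0.05],[0.035,-0.09,-0.95,0.05],[0.035,-0.09,-0.95,0.05],[0.035,-0.09,-0.95,0.05],[0.035,-0.09,-0.95,0.05]]], jaw=0.48)

```text
clock: 22.85
tool_pos: [0.4685, 0.2554, 0.0791]
orientation: [179.9, 0.2, -175.8]
force: [1.1, -0.7, -0.0]
opening: 0.0422
gripper_force: 0.0
```

Call:
send_rows(increments=[[[0,0,-0.15,0],[0,0,-0.27,0],[0,0,-0.325,0],[0,0,-0.325,0],[0,0,-0.325,0]]])

```text
clock: 23.48
tool_pos: [0.4678, 0.2547, 0.0128]
orientation: [179.9, 0.1, -175.8]
force: [0.7, -1.0, 0.0]
opening: 0.0422
gripper_force: 0.0
```

Call:
send_rows(increments=[[[0,0,0,0],[0,0,0,0],[0,0,0,0],[0,0,0,0]]], jaw=0)

```text
clock: 23.98
tool_pos: [0.4674, 0.2542, 0.0121]
orientation: [180.0, 0.0, -175.8]
force: [-1.1, 0.1, 5.5]
opening: 0.028
gripper_force: 29.9
```

Call:
send_rows(increments=[[[0,0,0.2,0],[0,0,0.5,0],[0,-0.2,0.75,0],[0.3,-0.5,0.75,0],[0.6,-1,0.75,0],[0.65,-1,0.75,0],[0.65,-1,0.75,0]]])

```text
clock: 24.85
tool_pos: [0.5984, 0.0511, 0.161]
orientation: [-180.0, -0.0, -176.0]
force: [-0.4, 1.4, -0.5]
opening: 0.0278
gripper_force: 29.9
```

```bash
python3 - <<'E'
from h import *
snap("scene");K=cal("scene")
for t in("tote","tote_grip"): print(t,[(round(x["conf"],2),np.round(ray("scene",x["pixel"],.0675 if t=="tote_grip" else .0,K)[:2],3)) for x in ctrl.spot_point(t,"scene")[:2]])
snap("top");K=cal("top")
for t in("tote","tote_grip"): print(t,[(round(x["conf"],2),np.round(ray("top",x["pixel"],.0675 if t=="tote_grip" else .0,K)[:2],3)) for x in ctrl.spot_point(t,"top")[:2]])
o=ctrl.get_obs();print(o["clock"],o["tool_pos"],o["orientation"],o["opening"],o["gripper_force"])
E
```

```text
tote [(0.93, array([ 0.578, -0.119]))]
tote_grip [(0.96, array([ 0.457, -0.132]))]
tote [(0.92, array([ 0.579, -0.117]))]
tote_grip [(0.82, array([ 0.448, -0.121]))]
25.15 [0.59645473 0.05485876 0.16153746] [ 1.79990723e+02 -1.49866018e-02 -1.75739642e+02] 0.02807270382089796 29.911679327487946
```

Call:
send_rows(increments=[[[0,-0.82,0,-0.06],[0,-0.82,0,-0.06],[0,-0.82,0,-0.06],[0,-0.82,-0.2,-0.06],[0,-0.82,-0.45,-0.06],[0,-0.82,-0.6,-0.06],[0,-0.82,-0.71,-0.06],[0,-0.82,-0.71,-0.06]]])

```text
clock: 26.15
tool_pos: [0.5957, -0.1089, 0.0182]
orientation: [-180.0, -0.2, 179.1]
force: [-0.2, -0.0, -0.0]
opening: 0.0277
gripper_force: 29.9
```

Call:
send_rows(increments=[[[0,0,0,0],[0,0,0,0],[0,0,0,0]]], jaw=0.4)

```text
clock: 26.52
tool_pos: [0.5977, -0.1099, 0.0206]
orientation: [180.0, 0.1, 179.0]
force: [-0.7, 0.7, -0.0]
opening: 0.035
gripper_force: 0.0
```

Call:
send_rows(increments=[[[0,0,0.2,0],[0,0,0.5,0],[0,0,0.9,0],[-0.3,0.5,0.9,0],[-0.6,1,0.9,0],[-0.65,1,0.9,0],[-0.65,1,0.9,0]]])

```text
clock: 27.4
tool_pos: [0.4659, 0.0913, 0.2004]
orientation: [179.9, 0.1, 179.0]
force: [1.7, 0.8, -0.4]
opening: 0.0351
gripper_force: 0.0
```

Call:
send_rows(increments=[[[0,0.9,0.3,0],[0,0.9,0.3,0],[0,0.9,0.3,0],[0,0.9,0.3,0],[0,0.9,0.3,0],[0,0.9,0.3,0]]], jaw=0.48)

```text
clock: 28.15
tool_pos: [0.4669, 0.2687, 0.2593]
orientation: [-180.0, -0.0, 179.0]
force: [-0.4, -0.3, -0.4]
opening: 0.0423
gripper_force: 0.0
```

```bash
python3 - <<'E'
from h import *
blocks(); print("top"); im=blocks("top",.033)
cv2.imwrite("pics/f1.png",im[175:265,300:370,::-1].repeat(5,0).repeat(5,1))
o=ctrl.get_obs();print(o["clock"],o["tool_pos"],o["orientation"])
E
```

```text
0.88 [317. 161. 344. 208.] c [0.466 0.321] s [0.052 0.03 ] long dir 0.3
0.69 [314. 212. 336. 264.] c [0.531 0.317] s [0.056 0.029] long dir 4.1
top
0.74 [182. 262. 196. 276.] c [0.405 0.328] s [0.048 0.03 ] long dir 0.2
0.57 [187. 246. 195. 258.] c [0.457 0.324] s [0.034 0.027] long dir 0.2
0.54 [331. 195. 337. 212.] c [ 0.594 -0.105] s [0.027 0.044] long dir 177.4
28.35 [0.46721969 0.26901734 0.25954804] [-1.79997824e+02 -3.89903756e-03  1.78974235e+02]
```

View pics/f1.png

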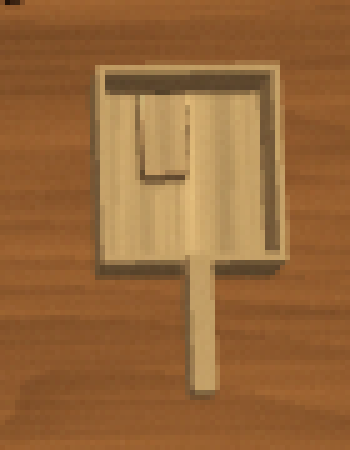

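The first block lies flat in the front half of the tote. Next is the middle block at (.466,.3215).

Call:
send_rows(increments=[[[0,0.26,-0.3,0.02],[0,0.26,-0.6,0.02],[0,0.26,-0.9,0.02],[0,0.26,-0.9,0.02],[0,0.26,-0.9,0.02],[0,0.26,-0.9,0.02]]], jaw=0.45)

```text
clock: 29.1
tool_pos: [0.4685, 0.3232, 0.0823]
orientation: [179.8, 0.2, -179.2]
force: [0.3, 0.3, 1.2]
opening: 0.0395
gripper_force: 0.0
```

Call:
send_rows(increments=[[[0,0,-0.15,0],[0,0,-0.27,0],[0,0,-0.335,0],[0,0,-0.335,0],[0,0,-0.335,0]]])

```text
clock: 29.72
tool_pos: [0.4678, 0.3227, 0.0139]
orientation: [179.9, 0.1, -179.2]
force: [0.4, -0.3, 0.6]
opening: 0.0396
gripper_force: 0.0
```

Call:
send_rows(increments=[[[0,0,0,0],[0,0,0,0],[0,0,0,0],[0,0,0,0]]], jaw=0)

```text
clock: 30.22
tool_pos: [0.4674, 0.3224, 0.0133]
orientation: [180.0, 0.0, -179.2]
force: [-2.1, 0.7, 5.7]
opening: 0.028
gripper_force: 29.9
```

Call:
send_rows(increments=[[[0,0,0.2,0],[0,0,0.5,0],[0,-0.2,0.75,0],[0.2,-0.5,0.75,0],[0.4,-1,0.75,0],[0.4,-1,0.75,0],[0.4,-1,0.75,0]]])

```text
clock: 31.1
tool_pos: [0.5477, 0.1186, 0.1623]
orientation: [-180.0, -0.0, -179.5]
force: [0.1, 1.3, -0.3]
opening: 0.0274
gripper_force: 29.9
```

Call:
send_rows(increments=[[[0,-0.8,0,-0.02],[0,-0.8,0,-0.02],[0,-0.8,0,-0.02],[0,-0.8,0,-0.02]]])

```text
clock: 31.6
tool_pos: [0.5466, -0.0396, 0.1624]
orientation: [-180.0, -0.0, 178.9]
force: [-0.3, 0.6, -0.5]
opening: 0.0276
gripper_force: 29.9
```

```bash
python3 - <<'E'
from h import *
snap("scene");K=cal("scene")
for t in("tote","tote_grip"): print(t,[(round(x["conf"],2),np.round(ray("scene",x["pixel"],.0675 if t=="tote_grip" else .0,K)[:2],3)) for x in ctrl.spot_point(t,"scene")[:2]])
snap("top");K=cal("top")
for t in("tote","tote_grip"): print(t,[(round(x["conf"],2),np.round(ray("top",x["pixel"],.0675 if t=="tote_grip" else .0,K)[:2],3)) for x in ctrl.spot_point(t,"top")[:2]])
o=ctrl.get_obs();print(o["clock"],o["tool_pos"],o["orientation"],o["opening"],o["gripper_force"])
E
```

```text
tote [(0.78, array([ 0.571, -0.117]))]
tote_grip [(0.74, array([ 0.464, -0.123])), (0.7, array([0.498, 0.338]))]
tote [(0.72, array([ 0.526, -0.428]))]
tote_grip []
31.9 [ 0.54720596 -0.03695507  0.16255695] [1.79995730e+02 2.49008107e-03 1.79130671e+02] 0.02761117951013246 29.935700297355652
```

Call:
send_rows(increments=[[[-0.01,-0.365,0,0],[-0.01,-0.365,0,0],[-0.01,-0.365,-0.2,0],[-0.01,-0.365,-0.45,0],[-0.01,-0.365,-0.6,0],[-0.01,-0.365,-0.65,0],[-0.01,-0.365,-0.65,0]]])

```text
clock: 32.78
tool_pos: [0.545, -0.1106, 0.0324]
orientation: [-180.0, -0.1, 179.1]
force: [-0.2, -0.3, -0.9]
opening: 0.0276
gripper_force: 29.9
```

Call:
send_rows(increments=[[[0,0,0,0],[0,0,0,0],[0,0,0,0]]], jaw=0.4)

```text
clock: 33.15
tool_pos: [0.5455, -0.111, 0.0333]
orientation: [180.0, 0.1, 179.0]
force: [0.3, 0.0, -0.8]
opening: 0.0351
gripper_force: 0.0
```

Call:
send_rows(increments=[[[0,0,0.2,0],[0,0,0.5,0],[0,0,0.9,0],[-0.3,0.5,0.9,0],[-0.3,1,0.9,0],[-0.3,1,0.9,0],[-0.3,1,0.9,0]]])

```text
clock: 34.02
tool_pos: [0.4845, 0.0915, 0.2135]
orientation: [179.9, 0.1, 179.2]
force: [0.8, -0.6, -0.0]
opening: 0.0351
gripper_force: 0.0
```

Call:
send_rows(increments=[[[-0.1,0.9,0.3,0],[-0.1,0.9,0.3,0],[-0.1,0.9,0.3,0],[-0.1,0.9,0.3,0],[-0.1,0.9,0.3,0],[-0.1,0.9,0.3,0]]], jaw=0.45)

```text
clock: 34.78
tool_pos: [0.465, 0.2677, 0.2722]
orientation: [-180.0, -0.0, 179.0]
force: [1.0, -0.0, 0.3]
opening: 0.0394
gripper_force: 0.0
```

```bash
python3 - <<'E'
from h import *
blocks(); print("top"); im=blocks("top",.033)
o=ctrl.get_obs();print(o["clock"],o["tool_pos"],o["orientation"])
E
```

```text
0.85 [319. 108. 349. 159.] c [0.407 0.325] s [0.03 0.05] long dir 173.2
0.62 [311. 212. 339. 260.] c [0.53  0.316] s [0.057 0.03 ] long dir 3.8
top
0.6 [183. 262. 197. 276.] c [0.403 0.326] s [0.033 0.05 ] long dir 178.5
0.57 [330. 210. 338. 227.] c [ 0.546 -0.109] s [0.027 0.046] long dir 177.4
0.5 [332. 194. 339. 210.] c [ 0.594 -0.106] s [0.03 0.05] long dir 177.4
34.975 [0.46525754 0.26797214 0.27248183] [-1.79990380e+02 -9.41234054e-03  1.78965991e+02]
```

Call:
send_rows(increments=[[[-0.295,0.272,-0.3,-0.064],[-0.295,0.272,-0.6,-0.064],[-0.295,0.272,-0.95,-0.064],[-0.295,0.272,-0.95,-0.064],[-0.295,0.272,-0.95,-0.064],[-0.295,0.272,-0.95,-0.064]]], jaw=0.45)

```text
clock: 35.72
tool_pos: [0.407, 0.3239, 0.084]
orientation: [179.9, 0.1, 173.5]
force: [-0.0, 0.6, -1.2]
opening: 0.0394
gripper_force: 0.0
```

Call:
send_rows(increments=[[[0,0,-0.15,0],[0,0,-0.27,0],[0,0,-0.345,0],[0,0,-0.345,0],[0,0,-0.345,0]]])

```text
clock: 36.35
tool_pos: [0.4067, 0.324, 0.0147]
orientation: [179.9, 0.1, 173.5]
force: [-0.4, -1.0, -0.7]
opening: 0.0394
gripper_force: 0.0
```

Call:
send_rows(increments=[[[0,0,0,0],[0,0,0,0],[0,0,0,0],[0,0,0,0]]], jaw=0)

```text
clock: 36.85
tool_pos: [0.4065, 0.324, 0.0143]
orientation: [179.9, 0.0, 173.6]
force: [-1.1, -0.9, 5.9]
opening: 0.0278
gripper_force: 30.0
```

Call:
send_rows(increments=[[[0,0,0.2,0],[0,0,0.5,0],[0.1,-0.2,0.75,0.03],[0.5,-0.5,0.75,0.064],[0.95,-1,0.75,0.064],[0.95,-1,0.75,0.064],[0.95,-1,0.75,0.064]]])

```text
clock: 37.72
tool_pos: [0.5973, 0.1213, 0.1634]
orientation: [-180.0, -0.0, 179.0]
force: [0.3, 0.8, 0.3]
opening: 0.0274
gripper_force: 30.0
```

Call:
send_rows(increments=[[[0,-0.8,0,0],[0,-0.8,0,0],[0,-0.8,0,0],[0,-0.8,0,0]]])

```text
clock: 38.22
tool_pos: [0.5955, -0.0392, 0.1633]
orientation: [-180.0, -0.1, 178.8]
force: [-0.2, 0.9, -0.8]
opening: 0.0279
gripper_force: 30.0
```

```bash
python3 - <<'E'
from h import *
snap("scene");K=cal("scene")
for t in("tote","tote_grip"): print(t,[(round(x["conf"],2),np.round(ray("scene",x["pixel"],.0675 if t=="tote_grip" else .0,K)[:2],3)) for x in ctrl.spot_point(t,"scene")[:2]])
o=ctrl.get_obs();print(o["clock"],o["tool_pos"],o["orientation"],o["opening"],o["gripper_force"])
E
```

```text
tote [(0.75, array([ 0.57 , -0.119]))]
tote_grip [(0.72, array([ 0.458, -0.125]))]
38.375 [ 0.59602337 -0.03631209  0.16347134] [ 1.79991824e+02 -1.06709086e-02  1.79037474e+02] 0.027691796903341025 29.999696016311646
```

Call:
send_rows(increments=[[[0,-0.54,0,0],[0,-0.54,0,0],[0,-0.54,-0.2,0],[0,-0.54,-0.4,0],[0,-0.54,-0.487,0],[0,-0.54,-0.487,0],[0,-0.54,-0.487,0]]])

```text
clock: 39.25
tool_pos: [0.5974, -0.1442, 0.0677]
orientation: [-180.0, 0.1, 179.1]
force: [0.4, -0.2, 0.3]
opening: 0.0276
gripper_force: 30.0
```

Call:
send_rows(increments=[[[0,0,0,0],[0,0,0,0],[0,0,0,0]]], jaw=0.4)

```text
clock: 39.62
tool_pos: [0.5963, -0.1447, 0.0667]
orientation: [180.0, 0.0, 179.0]
force: [0.5, -0.3, 0.2]
opening: 0.035
gripper_force: 0.0
```

Call:
send_rows(increments=[[[0,0,0.2,0],[0,0,0.5,0],[-0.2,0.4,0.7,0],[-0.3,1,0.7,0],[-0.3,1,0.7,0],[-0.3,1,0.7,0]]])

```text
clock: 40.38
tool_pos: [0.5355, 0.0578, 0.2072]
orientation: [179.9, 0.1, 179.2]
force: [1.3, 0.3, 0.0]
opening: 0.035
gripper_force: 0.0
```

Call:
send_rows(increments=[[[-0.1,0.9,0.3,0],[-0.1,0.9,0.3,0],[-0.1,0.9,0.3,0],[-0.1,0.9,0.3,0],[-0.1,0.9,0.3,0]]], jaw=0.45)

```text
clock: 41.0
tool_pos: [0.5157, 0.2355, 0.266]
orientation: [-180.0, -0.0, 179.1]
force: [-0.1, -0.2, -0.1]
opening: 0.0394
gripper_force: 0.0
```

```bash
python3 - <<'E'
from h import *
blocks(); print("top"); im=blocks("top",.033)
cv2.imwrite("pics/g1.png",im[175:265,300:370,::-1].repeat(5,0).repeat(5,1))
o=ctrl.get_obs();print(o["clock"],o["tool_pos"],o["orientation"])
E
```

```text
0.84 [  2. 233.  13. 266.] c [ 0.592 -0.1  ] s [0.014 0.043] long dir 168.1
0.6 [339. 176. 368. 222.] c [0.533 0.316] s [0.054 0.032] long dir 5.5
0.42 [  1. 202.   7. 237.] c [ 0.553 -0.095] s [0.007 0.037] long dir 167.6
top
0.66 [330. 193. 341. 209.] c [ 0.595 -0.106] s [0.03  0.047] long dir 178.4
0.48 [328. 211. 341. 226.] c [ 0.546 -0.109] s [0.027 0.046] long dir 177.4
0.47 [337. 195. 351. 207.] c [ 0.594 -0.142] s [0.03  0.047] long dir 178.4
41.2 [0.51612165 0.23402535 0.26581925] [-1.79972351e+02 -3.17165752e-02  1.78955849e+02]
```

View pics/g1.png

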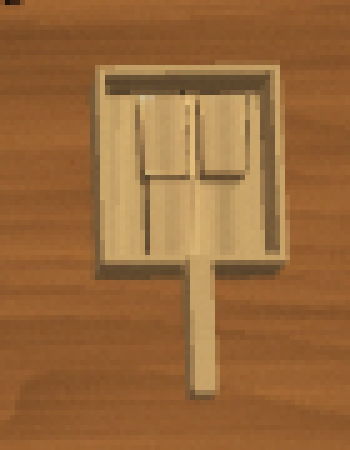

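Three blocks are in the tote. The last one is nearest the chute, so I'll grip it slightly off-centre.

Call:
send_rows(increments=[[[0.05,0.41,-0.3,0.06],[0.05,0.41,-0.6,0.06],[0.05,0.41,-0.9,0.06],[0.05,0.41,-0.9,0.06],[0.05,0.41,-0.9,0.06],[0.05,0.41,-0.9,0.06]]], jaw=0.45)

```text
clock: 41.95
tool_pos: [0.5271, 0.3172, 0.0875]
orientation: [180.0, 0.1, -175.8]
force: [-0.2, -0.7, 0.3]
opening: 0.0395
gripper_force: 0.0
```

Call:
send_rows(increments=[[[0,0,-0.1,0],[0,0,-0.2,0],[0,0,-0.28,0],[0,0,-0.35,0],[0,0,-0.35,0],[0,0,-0.35,0]]])

```text
clock: 42.7
tool_pos: [0.5265, 0.3176, 0.0167]
orientation: [180.0, 0.0, -175.8]
force: [-0.0, 0.0, 0.0]
opening: 0.0394
gripper_force: 0.0
```

Call:
send_rows(increments=[[[0,0,0,0],[0,0,0,0],[0,0,0,0],[0,0,0,0]]], jaw=0)

```text
clock: 43.2
tool_pos: [0.5264, 0.3176, 0.0167]
orientation: [180.0, 0.0, -175.8]
force: [-0.9, 0.8, 5.5]
opening: 0.0278
gripper_force: 30.0
```

Call:
send_rows(increments=[[[0,0,0.2,0],[0,0,0.5,0],[0,-0.2,0.75,-0.03],[0.05,-0.5,0.75,-0.06],[0.05,-1,0.75,-0.06],[0.05,-1,0.75,-0.06],[0.05,-1,0.75,-0.06]]])

```text
clock: 44.08
tool_pos: [0.5356, 0.1148, 0.1661]
orientation: [-180.0, -0.0, 178.9]
force: [0.7, 1.0, -0.8]
opening: 0.0279
gripper_force: 30.0
```

Call:
send_rows(increments=[[[0,-0.8,0,0],[0,-0.8,0,0],[0,-0.8,0,0],[0,-0.8,0,0]]])

```text
clock: 44.58
tool_pos: [0.5359, -0.0442, 0.1659]
orientation: [-180.0, -0.0, 178.9]
force: [0.8, 0.4, -1.4]
opening: 0.028
gripper_force: 30.0
```

```bash
python3 - <<'E'
from h import *
snap("scene");K=cal("scene")
for t in("tote","tote_grip"): print(t,[(round(x["conf"],2),np.round(ray("scene",x["pixel"],.0675 if t=="tote_grip" else .0,K)[:2],3)) for x in ctrl.spot_point(t,"scene")[:2]])
o=ctrl.get_obs();print(o["clock"],o["tool_pos"],o["orientation"],o["opening"],o["gripper_force"])
E
```

```text
tote [(0.92, array([ 0.564, -0.11 ])), (0.45, array([0.375, 0.125]))]
tote_grip [(0.73, array([ 0.459, -0.132]))]
44.725 [ 0.53631902 -0.04195342  0.16603393] [ 1.79995989e+02 -3.03631682e-03  1.79062455e+02] 0.027533083666468002 29.97422307729721
```

Call:
send_rows(increments=[[[0.015,-0.51,0,0],[0.015,-0.51,0,0],[0.015,-0.51,-0.2,0],[0.015,-0.51,-0.4,0],[0.015,-0.51,-0.49,0],[0.015,-0.51,-0.49,0],[0.015,-0.51,-0.49,0]]])

```text
clock: 45.6
tool_pos: [0.5401, -0.1439, 0.069]
orientation: [-180.0, 0.1, 179.1]
force: [-1.0, -0.1, 0.0]
opening: 0.0275
gripper_force: 30.0
```

Call:
send_rows(increments=[[[0,0,0,0],[0,0,0,0],[0,0,0,0]]], jaw=0.4)

```text
clock: 45.98
tool_pos: [0.5393, -0.1446, 0.0687]
orientation: [180.0, 0.1, 179.0]
force: [-0.1, 0.4, -0.6]
opening: 0.0351
gripper_force: 0.0
```

Call:
send_rows(increments=[[[0,0,0.2,0],[0,0,0.5,0],[-0.4,0.4,0.8,0],[-0.5,0.9,0.9,0],[-0.5,0.9,0.9,0],[-0.5,0.9,0.9,0],[-0.5,0.9,0.9,0]]])

```text
clock: 46.85
tool_pos: [0.4389, 0.0372, 0.2497]
orientation: [179.9, 0.2, 179.2]
force: [0.8, -0.5, -0.0]
opening: 0.0352
gripper_force: 0.0
```

```bash
python3 - <<'E'
from h import *
im=blocks("top",.033); K=cal("top")
x=ctrl.trace("tote","top")[0]; p=np.argwhere(x["mask"]); q=np.array([ray("top",a,.06,K)[:2] for a in p],np.float32);print(x["conf"],cv2.minAreaRect(q))
for t in("tote","tote_grip"): print(t,[(round(x["conf"],2),np.round(ray("top",x["pixel"],.0675 if t=="tote_grip" else .0,K)[:2],3)) for x in ctrl.spot_point(t,"top")[:2]])
cv2.imwrite("pics/h1.png",cv2.resize(im[105:285,160:370],None,fx=3.3,fy=3.3,interpolation=cv2.INTER_CUBIC)[:,:,::-1])
o=ctrl.get_obs();print(o["clock"],o["tool_pos"],o["orientation"])
E
```

```text
0.68 [328. 195. 340. 211.] c [ 0.595 -0.106] s [0.03  0.053] long dir 177.4
0.67 [340. 212. 350. 227.] c [ 0.545 -0.142] s [0.027 0.047] long dir 177.1
0.57 [331. 212. 339. 226.] c [ 0.544 -0.108] s [0.027 0.043] long dir 177.4
0.42 [336. 194. 350. 206.] c [ 0.597 -0.141] s [0.033 0.047] long dir 178.4
0.56 ((0.5312514901161194, -0.11776448041200638), (0.11578930169343948, 0.19849692285060883), 88.4197998046875)
tote [(0.67, array([ 0.574, -0.117]))]
tote_grip [(0.81, array([ 0.447, -0.127]))]
47.1 [0.43915944 0.03452344 0.24764043] [-1.79967803e+02 -5.32058861e-02  1.78968787e+02]
```

View pics/h1.png

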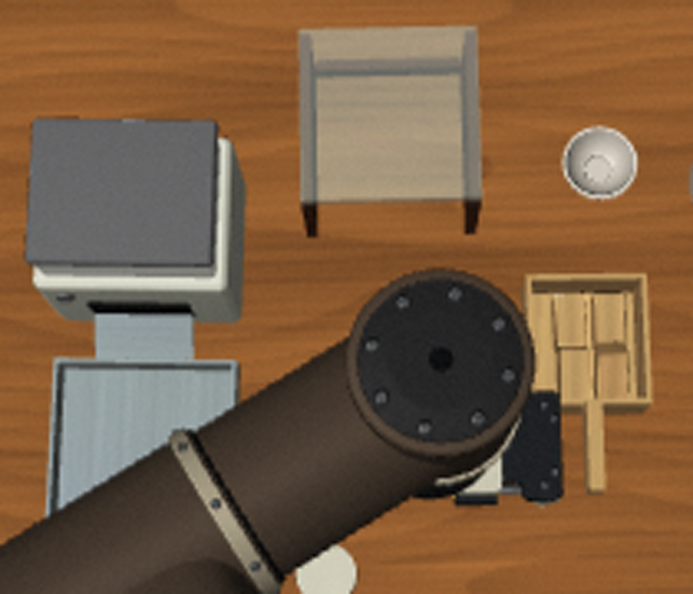

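All four blocks lie flat in the tote, the visible tray is empty and the riser mouth is clear. The fin runs along col ≈ 341, rows 228–254. I'll grip it now.

Call:
send_rows(increments=[[[0.065,-0.757,0,0],[0.065,-0.757,0,0],[0.065,-0.757,-0.2,0],[0.065,-0.757,-0.45,0],[0.065,-0.757,-0.7,0],[0.065,-0.757,-0.85,0],[0.065,-0.757,-0.948,0],[0.065,-0.757,-0.948,0],[0.065,-0.757,-0.948,0]]], jaw=0.6)

```text
clock: 48.22
tool_pos: [0.4525, -0.1166, 0.059]
orientation: [-180.0, 0.0, 179.0]
force: [-0.0, 0.5, 0.8]
opening: 0.0524
gripper_force: 0.0
```

Call:
send_rows(increments=[[[0,0,0,0],[0,0,0,0],[0,0,0,0],[0,0,0,0],[0,0,0,0],[0,0,0,0]]], jaw=0)

```text
clock: 48.98
tool_pos: [0.4521, -0.1162, 0.0587]
orientation: [-180.0, 0.0, 179.0]
force: [-0.8, -2.4, 3.3]
opening: 0.0137
gripper_force: 29.9
```

```bash
cat >> h.py <<'E'
def tote():
    for c in("top","scene"):
        snap(c);K=cal(c)
        for t in("tote","tote_grip"): print(c,t,[(round(x["conf"],2),np.round(ray(c,x["pixel"],.0675 if t=="tote_grip" else .0,K)[:2],3)) for x in ctrl.spot_point(t,c)[:1]])
    o=ctrl.get_obs();print(o["clock"],o["tool_pos"].round(4),o["orientation"].round(1),o["opening"].round(4),o["gripper_force"],o["force"].round(1))
E
python3 -c "
from h import *
tote()"
```

```text
top tote [(0.62, array([ 0.577, -0.115]))]
top tote_grip [(0.49, array([ 0.577, -0.118]))]
scene tote [(0.76, array([ 0.572, -0.121]))]
scene tote_grip [(0.97, array([ 0.45 , -0.122]))]Traceback (most recent call last):
  File "<string>", line 3, in <module>
    tote()
    ~~~~^^
  File "h.py", line 32, in tote
    o=ctrl.get_obs();print(o["clock"],o["tool_pos"].round(4),o["orientation"].round(1),o["opening"].round(4),o["gripper_force"],o["force"].round(1))
                                                                                       ^^^^^^^^^^^^^^^^^^
AttributeError: 'float' object has no attribute 'round'
```

Call:
send_rows(increments=[[[0,0.04,0,0],[0,0.1,0,0],[0,0.18,0,0],[0,0.26,0,0],[0,0.34,0,0],[0,0.42,0,0],[0,0.5,0,0],[0,0.58,0,0],[0,0.66,0,0],[0,0.74,0,0],[0,0.81,0,0],[0,0.86,0,0]]])

```text
clock: 50.78
tool_pos: [0.4518, 0.0558, 0.0586]
orientation: [-179.9, -0.0, 179.0]
force: [0.2, -7.1, 3.8]
opening: 0.0145
gripper_force: 30.2
```

```bash
sed -i 's/o\["opening"\].round(4)/o["opening"]/' h.py; python3 - <<'E'
from h import *
tote(); im=snap("top"); K=cal("top")
x=ctrl.trace("tote","top")[0]; print(x["conf"],np.round(x["bbox"]))
cv2.imwrite("pics/i1.png",cv2.resize(im[105:265,230:340],None,fx=3.6,fy=3.6,interpolation=cv2.INTER_CUBIC)[:,:,::-1])
E
```

```text
top tote [(0.55, array([0.574, 0.051]))]
top tote_grip [(0.48, array([0.553, 0.495]))]
scene tote [(0.71, array([0.577, 0.051]))]
scene tote_grip [(0.92, array([0.448, 0.049]))]
51.075 [0.4524 0.0564 0.0587] [180.    0.  179.1] 0.013903448932299998 29.91253137588501 [-1.8  0.6  6.1]
0.88 [262. 187. 298. 210.]
```

View pics/i1.png

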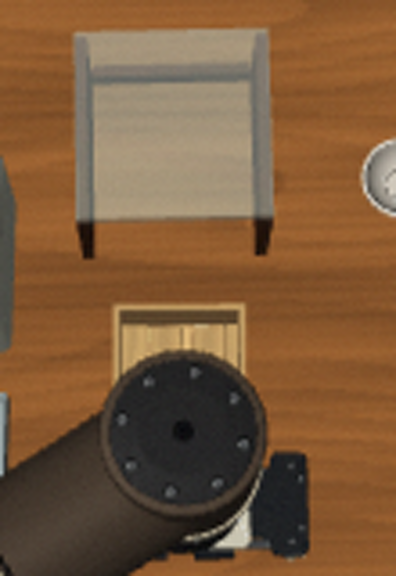

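The tote is now in front of the riser, with its front corners at (190,261) and (190,298). The riser's leg feet are at (176,256) and (176,301).

```bash
python3 - <<'E'
from h import *
K=cal("top"); d=lambda a,b,z:np.round(ray("top",(105+a/3.6,230+b/3.6),z,K)[:2],4)
print("tote front",d(305,113,.06),d(305,246,.06)," legs in",d(258,93,0),d(254,255,0)," legs out",d(258,82,0),d(254,268,0),"board",d(218,76,.122),d(218,273,.122),d(31,74,.122),d(30,268,.122))
E
```

```text
tote front [0.6314 0.1068] [ 0.6284 -0.004 ]  legs in [0.6885 0.1251] [ 0.6882 -0.0163]  legs out [0.6888 0.1347] [ 0.6879 -0.0277] board [0.6892 0.1334] [ 0.6848 -0.0252] [0.8486 0.1323] [ 0.8449 -0.0271]
```

Call:
send_rows(increments=[[[0,0.012,0,0],[0.04,0.014,0,0],[0.1,0.014,0,0],[0.16,0.013,0,0],[0.22,0.012,0,0],[0.28,0.01,0,0],[0.34,0.01,0,0],[0.4,0.01,0,0],[0.46,0.008,0,0],[0.52,0.008,0,0],[0.56,0.007,0,0],[0.58,0.007,0,0]]])

```text
clock: 52.68
tool_pos: [0.5642, 0.0563, 0.0584]
orientation: [-179.9, -0.4, 179.0]
force: [-18.1, 0.9, 21.4]
opening: 0.0136
gripper_force: 30.0
```

Call:
send_rows(increments=[[[0.03,0,0,0],[0.07,-0.001,0,0],[0.12,-0.002,0,0],[0.17,-0.003,0,0],[0.22,-0.004,0,0],[0.27,-0.005,0,0],[0.31,-0.006,0,0],[0.34,-0.007,0,0],[0.35,-0.007,0,0],[0.35,-0.007,0,0]]])

```text
clock: 53.92
tool_pos: [0.635, 0.0553, 0.0584]
orientation: [-179.9, -0.3, 179.0]
force: [-11.7, 0.6, 14.0]
opening: 0.0141
gripper_force: 30.0
```

```bash
python3 - <<'E'
from h import *
tote(); im=snap("top")
cv2.imwrite("pics/j1.png",cv2.resize(im[105:235,235:325],None,fx=4.5,fy=4.5,interpolation=cv2.INTER_CUBIC)[:,:,::-1])
E
```

```text
top tote []
top tote_grip [(0.5, array([0.637, 0.048]))]
scene tote [(0.83, array([0.754, 0.051]))]
scene tote_grip []
54.225 [0.6349 0.0553 0.0584] [-179.9   -0.3  179. ] 0.013533660773965244 30.00143676996231 [-12.2  -0.6  13.6]
```

View pics/j1.png

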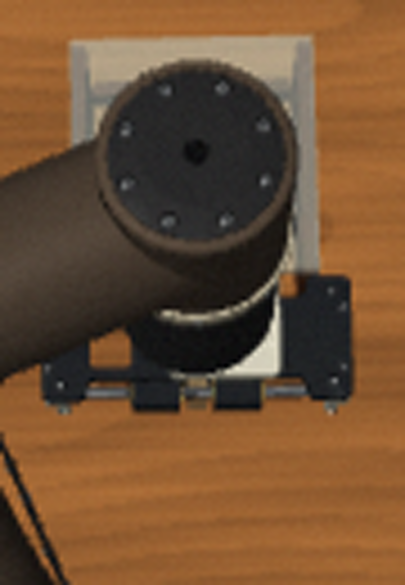

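Call:
send_rows(increments=[[[0,0,0,0],[0,0,0,0],[0,0,0,0],[0,0,0,0]]], jaw=0.5)

```text
clock: 54.78
tool_pos: [0.6382, 0.056, 0.0583]
orientation: [180.0, -0.0, 179.0]
force: [-0.0, 0.0, 0.3]
opening: 0.0432
gripper_force: 0.0
```

Call:
send_rows(increments=[[[-0.1,0,0,0],[-0.3,0,0,0],[-0.5,0,0.1,0],[-0.6,0,0.4,0],[-0.8,-0.2,0.8,0],[-0.9,-0.8,0.9,0],[-0.9,-0.9,0.9,0],[-0.9,-0.9,0.9,0]]])

```text
clock: 55.78
tool_pos: [0.4576, -0.1258, 0.24]
orientation: [180.0, 0.1, 179.0]
force: [0.5, 0.0, -0.6]
opening: 0.0441
gripper_force: 0.0
```

```bash
python3 - <<'E'
from h import *
tote(); a=ctrl.snapshot("top"); b=ctrl.snapshot("scene")
r=lambda im,s,f:cv2.resize(im[s],None,fx=f,fy=f,interpolation=cv2.INTER_CUBIC)[:,:,::-1]
A=r(a,np.s_[105:235,240:320],4); B=r(b,np.s_[120:250,180:300],4)
cv2.imwrite("pics/k1.png",np.hstack([A,B]))
E
```

```text
top tote [(0.74, array([0.752, 0.055]))]
top tote_grip [(0.86, array([0.634, 0.052]))]
scene tote [(0.96, array([0.75, 0.05]))]
scene tote_grip [(0.72, array([0.643, 0.059]))]
56.075 [ 0.4581 -0.1236  0.2382] [180.  -0. 179.] 0.043810769994023446 0.0 [ 0.4  0.2 -0. ]
```

View pics/k1.png

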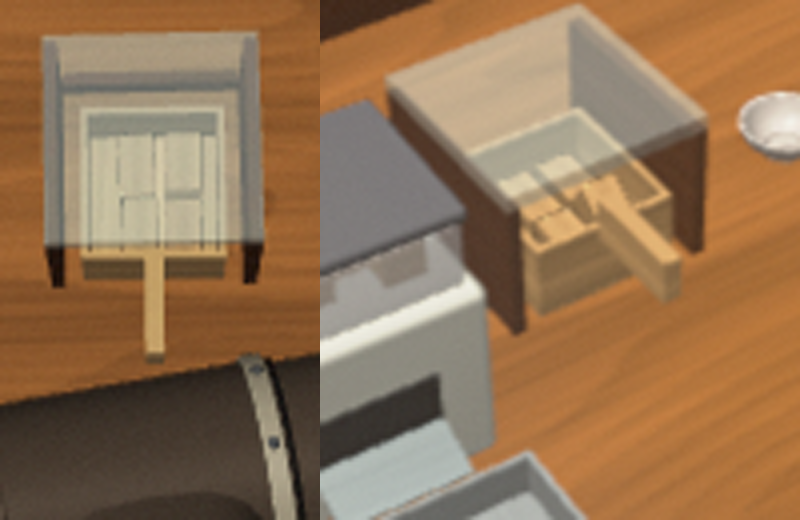

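The tote sits under the board with only the fin out: rear bottom edge at row ≈174.5 against the leg feet at 176.5. I'll compute the depth.

```bash
python3 - <<'E'
from h import *
K=cal("top"); d=lambda a,b,z:np.round(ray("top",(105+a/4,240+b/4),z,K)[:2],4)
print("rear top",d(260,82,.06),d(258,226,.06),"rear bottom",d(279,84,0),d(276,225,0),"front top",d(108,80,.06),d(107,224,.06))
print("feet",d(287,58,0),d(283,250,0),"board front",d(246,45,.122),d(243,264,.122),"bar top front",d(91,62,.02),d(84,240,.02))
K=cal("scene");e=lambda a,b,z:np.round(ray("scene",(120+a/4,180+(b-320)/4),z,K)[:2],4)
print("scene rear bottom L",e(312,540,0),"leg front L bottom inner",e(333,523,0),"R leg",e(253,697,0), "rear top R",e(197,671,.06),"board front",e(212,521,.122),e(125,706,.122))
E
```

```text
rear top [0.6928 0.1082] [ 6.913e-01 -6.000e-04] rear bottom [0.6943 0.1087] [ 0.6936 -0.0021] front top [0.8135 0.1073] [ 0.8111 -0.0032]
feet [0.6884 0.1293] [ 0.6874 -0.0216] board front [0.6864 0.133 ] [ 0.6842 -0.0256] bar top front [0.8427 0.1223] [ 0.8445 -0.0183]
scene rear bottom L [0.702  0.1028] leg front L bottom inner [0.6909 0.1239] R leg [ 0.6901 -0.0238] rear top R [ 0.6938 -0.0023] board front [0.6759 0.1296] [ 0.6819 -0.0217]
```

The rear is only about 5 mm past the front edge, with some 30 mm free ahead. I'll regrip and push in about 9 mm more for margin.

Call:
send_rows(increments=[[[0.85,0.9,0,0],[0.85,0.9,0,0],[0.85,0.9,0,0],[0.85,0.9,0,0],[0.85,0.9,-0.15,0],[0.85,0.9,-0.35,0],[0.85,0.9,-0.55,0],[0.85,0.9,-0.75,0],[0.85,0.9,-0.88,0],[0.85,0.9,-0.9,0],[0.85,0.9,-0.9,0]]], jaw=0.5)

```text
clock: 57.55
tool_pos: [0.6285, 0.0566, 0.0589]
orientation: [-180.0, 0.0, 179.1]
force: [-0.1, -0.6, -0.0]
opening: 0.0439
gripper_force: 0.0
```

Call:
send_rows(increments=[[[0,0,0,0],[0,0,0,0],[0,0,0,0],[0,0,0,0],[0,0,0,0]]], jaw=0)

```text
clock: 58.18
tool_pos: [0.6282, 0.0559, 0.059]
orientation: [180.0, 0.0, 179.0]
force: [-0.9, 0.9, 4.5]
opening: 0.0135
gripper_force: 30.0
```

Call:
send_rows(increments=[[[0.01,0,0,0],[0.02,0,0,0],[0.03,0,0,0],[0.04,0,0,0],[0.05,0,0,0],[0.05,0,0,0],[0.05,0,0,0]]])

```text
clock: 59.05
tool_pos: [0.6358, 0.0553, 0.059]
orientation: [-179.9, -0.2, 179.0]
force: [-11.1, 0.3, 11.8]
opening: 0.0136
gripper_force: 30.0
```

Call:
send_rows(increments=[[[0,0,0,0],[0,0,0,0],[0,0,0,0],[0,0,0,0]]], jaw=0.5)

```text
clock: 59.55
tool_pos: [0.6382, 0.056, 0.0584]
orientation: [-180.0, -0.0, 179.0]
force: [-1.2, 0.7, 0.2]
opening: 0.043
gripper_force: 0.0
```

Call:
send_rows(increments=[[[-0.1,0,0,0],[-0.3,0,0,0],[-0.5,0,0.1,0],[-0.6,0,0.4,0],[-0.8,-0.2,0.8,0],[-0.9,-0.8,0.9,0],[-0.9,-1,0.9,0],[-0.9,-1,0.9,0]]])

```text
clock: 60.55
tool_pos: [0.4576, -0.1455, 0.2398]
orientation: [180.0, 0.1, 179.1]
force: [0.8, -0.4, -0.6]
opening: 0.0437
gripper_force: 0.0
```

```bash
python3 - <<'E'
from h import *
tote(); a=ctrl.snapshot("top"); b=ctrl.snapshot("scene")
r=lambda im,s,f:cv2.resize(im[s],None,fx=f,fy=f,interpolation=cv2.INTER_CUBIC)[:,:,::-1]
A=r(a,np.s_[105:235,240:320],4); B=b[:,:,::-1]
B=np.vstack([B,np.zeros((100,560,3),np.uint8)])
cv2.imwrite("pics/l1.png",np.hstack([A,cv2.resize(B[:420],(480,360))[:520] if 0 else np.vstack([cv2.resize(B[:420],(480,360)),np.zeros((160,480,3),np.uint8)])]))
E
```

```text
top tote [(0.79, array([0.761, 0.059]))]
top tote_grip [(0.89, array([0.638, 0.043]))]
scene tote []
scene tote_grip [(0.55, array([0.65 , 0.042]))]
60.85 [ 0.458  -0.1436  0.2383] [180.  -0. 179.] 0.043853001003627594 0.0 [ 0.6  0.4 -0.1]
```

View pics/l1.png

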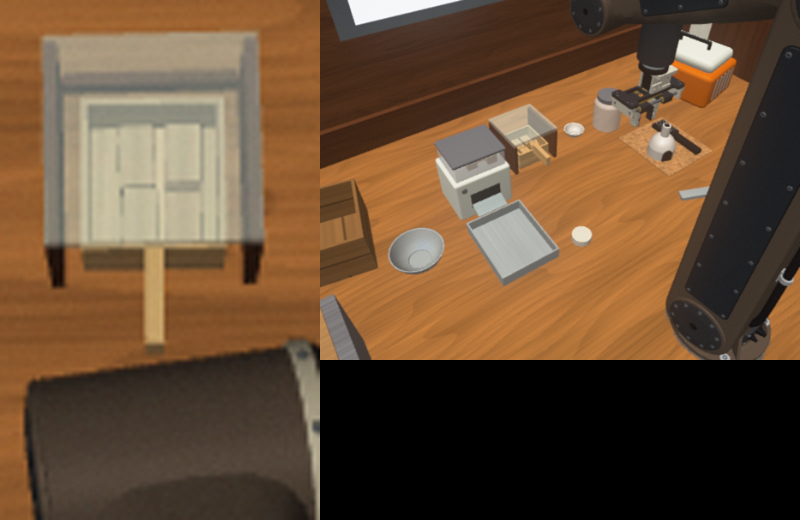

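The tote is now fully under the board, with only the fin out. The tray is empty, and the hideaway (upright) and brush are on the mat. I'll do a last check of the mat, then hand in.

```bash
python3 - <<'E'
from h import *
snap("scene");K=cal("scene")
h=[np.round(ray("scene",x["pixel"],.003,K)[:2],3) for x in ctrl.spot_point("hideaway","scene")[:1]]
print(h,ctrl.get_obs()["qvel"].round(2))
ok=len(h) and .46<h[0][0]<.59 and -.43<h[0][1]<-.315
print(ok)
if ok: print(ctrl.close_job())
E
```

```text
[array([ 0.504, -0.326])] [-0.16 -0.14  0.11 -0.01 -0.08  0.  ]
True
the job is handed in; nothing more can be done
None
```

The job is handed in at about 61 s of the 210 s: brush and upright hideaway on the cork mat, all four chew blocks in the tote, and the tote under the riser with only its grip fin out.

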